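# Stack the billet pyramid and lock the keeper

## Robot

A 6-joint arm with a two-finger parallel gripper is mounted at the origin on the work surface. World frame = base frame: x ahead of the robot, y to its left, z up, the work surface at z = 0. Lengths are in mm, angles in rad, forces in N, time in s.
With the tool pointing down it reaches from about 300 to 825 mm from the base axis. Payload 5.4 kg.
Tool frame: the origin (TCP) lies at the very end of the fingers, on their centre line; the grasp point (between the pads) lies 19 mm behind it (ctrl.pinch_z is the distance from the TCP to the grasp point, in mm); z points along the fingers, y is the line along which they close (so a half turn about z gives the same grasp; the last joint's range is limited). The gripper opens to 92 mm and grips with 3 to 60 N. Pads are 20 mm wide; open, the fingers measure 128 mm over their backs; the gripper's body (75 mm by 189 mm) begins 69 mm behind the grasp point.
Start: joints at [1.017, 0.158, 1.597, -0, 1.386, -0.21], TCP at [193.823, 541.331, 214.601] pointing down, gripper open.
Joint ranges: [-2.91, 2.91], [-0.94, 2.29], [0.18, 2.7], [-1.29, 4.43], [0.17, 2.64], [-3, 3]. Speed limits (rad/s): [2.57, 2.57, 3.14, 3.14, 3.14, 3.14].

## Interface

Orientations are given as a 3x3 rotation matrix whose columns are the frame's x, y, z axes.
In Python, from workcell import ctrl gives the robot as it stands. The module is installed in compiled form; this text tells all that it offers.
- The arm moves only by the tool apply_moves, never from a script. Its argument "moves" is a list of rows, each a list of 6 numbers: the shift along the tool's x, y, z in mm, then the turn, a rotation vector about the tool's x, y, z in degrees. In form: [[x, y, z, ax, ay, az], ...]. A call has 1 to 12 rows; each row is the pose to reach, as a shift and turn from the pose commanded when the call began, along the tool's axes at that moment; what a row does not reach only later rows make up. A row lasts 1/10 s, in which the tool goes at most 50 mm and 8.59 degrees, less where a joint would pass 70% of its speed; a pose out of reach is approached as far as the arm can. A call with a gripper value outside its range is refused whole. "jaw" is the finger opening in mm, from 0 to 91.9, set as the call begins (left out, the last holds). The fingers move at their own pace and stop on an object; "grip_force" is the grip in N (left out, the last holds). Time passes only in rows, so rows that repeat a pose let the fingers close. It gives the time, the measured TCP pose, the force, the opening and the grip force at its end, in the units of the state.
- ctrl.get_obs(): the state, without advancing time (a new reading comes with each control period).
- ctrl.camera(name): name is "side" or "top" or "wrist"; returns a dict with "pixels" (420x560x3 uint8, red, green, blue), "depth" (420x560 float32, mm along the optical axis (not along the pixel's ray), 0 where there is no reading), "intrinsics" (3x3 intrinsics, pixels), "world_from_camera" (4x4, takes a point from camera to world coordinates). Camera axes: x right, y up, looking along -z (the intrinsics and any distortion apply to the point x, -y, -z); pixel columns grow to the right and rows downward; lengths in mm; the calibration is good to about 2 mm. A picture is of the moment at which its call begins.
- ctrl.sign_off(): hands the job in; it is judged then, once.
Trained networks look in a picture, given as the dict that the camera call returned (one of the last four; its "shot" number tells which), for a name from the list of things; names that differ only in an ending like _2 or _b are one class to them, and where a whole thing is asked for, a point or a joint stands for the part that bears it (a point fixed in the world has none). Each returns a list of dicts, best first, with "confidence" (0 to 1); they miss things now and then, are a little off and sometimes report something else, mostly with a low value. They report only what shows in the picture. A call takes as long as a camera call. They do not tell look-alikes from the thing itself.
- ctrl.trace(picture, query): "region" (420x560 bool, what is visible of it) and "position" ([column, row] in pixels, amid what is visible of it).
The state is a dict: "time_s": time; "q": joint angles; "dq": joint speeds; "joint_efforts": joint torques, N m; "eef_pos": TCP position; "ee_rot": TCP orientation; "ft_force": force on the tool from outside, world axes, zero at the start; "ft_torque": the same for the moment, N m; "width": opening from 0.0 (shut) to 1.0 (fully open); "grasp_force": force on a finger pad.
Only numpy, scipy, OpenCV 4.12 (cv2) and the standard library are available. Lean on these libraries where they do the work, as an engineer would, in place of code of your own. Each camera call takes 0.05 s, during which the arm holds its last target. There are 200 camera calls.

## Task

Finish the pyramid of round test billets in the cradle: take the three thick round aluminium billets from the V-blocks, lay two of them in the gaps of the bottom row and then the third in the gap on top, all parallel to the bottom row with their ends about flush. Then turn the lock collar on the post until its arm lies straight across over the top billet, at its locked mark. Leave the thin round bar, the square bar and everything else on the plate where they are.

Things in the scene. Friction and masses are not known exactly. Their poses are not given: they have to be found in the camera images.
- cradle: Fixed steel cradle, floor 84 x 186 mm, 8 mm thick; origin under its centre, x along the lying billets, y along the row. Side rails 34 mm high at y = +-83 mm (152 mm apart) hold the base row; ends open but for 13 mm lips at x = +-37 mm. At (0, -125) mm stands a steel post, 22 mm thick, 184 mm high with a 34 mm wide cap, carrying the lock collar.
- keeper (a joint): Captive lock collar on the post, rad, anticlockwise from above. Its flat arm reaches 145 mm from the post axis, is 18 mm wide, 158 to 168 mm above the plate. At 0 the arm points to cradle +x; at the locked mark, 1.57, to cradle +y, across over the top billet, its white line meeting that of the post cap. Starts at -0.6 to 0.2; stops at -0.8 and 2.1; stays where left (0.1 N m).
- keeper_axis (a point): On the post axis, 158 mm above the plate, cradle y = -125 mm; turns with the collar, its x axis along the arm.
- keeper_stub (a point): Centre of the top of the collar's upright round stub, 16 mm diameter, 52 mm high (168 to 220 mm above the plate), 65 mm from the post axis.
- seat_left (a point): Where the centre of a seated billet belongs in the second layer, in the gap between base0 and base1: cradle (0, +25, 76.3) mm.
- seat_right (a point): The same for the gap between base1 and base2: cradle (0, -25, 76.3) mm.
- seat_top (a point): Where the centre of the top billet belongs, in the gap between the two second-layer billets: cradle (0, 0, 119.6) mm.
- base0: Loose plain aluminium cylinder, 50 mm diameter, 60 mm long, lying in the cradle's bottom row at cradle y = +50 mm; origin at its centre, x along its length.
- base1: Loose plain aluminium cylinder, 50 mm diameter, 60 mm long, lying in the cradle's bottom row at cradle y = 0 mm; origin at its centre, x along its length.
- base2: Loose plain aluminium cylinder, 50 mm diameter, 60 mm long, lying in the cradle's bottom row at cradle y = -50 mm; origin at its centre, x along its length.
- billet0: Plain aluminium cylinder to be stacked, 50 mm diameter, 60 mm long, about 0.32 kg, lying in a steel V-block with its centre 49 mm above the plate; origin at its centre, x along its length. Its two flat ends stand free 10 mm beyond the 40 mm long V-block (64 mm wide, 41 mm high).
- billet1: Plain aluminium cylinder to be stacked, 50 mm diameter, 60 mm long, about 0.32 kg, lying in a steel V-block with its centre 49 mm above the plate; origin at its centre, x along its length. Its two flat ends stand free 10 mm beyond the 40 mm long V-block (64 mm wide, 41 mm high).
- billet2: Plain aluminium cylinder to be stacked, 50 mm diameter, 60 mm long, about 0.32 kg, lying in a steel V-block with its centre 49 mm above the plate; origin at its centre, x along its length. Its two flat ends stand free 10 mm beyond the 40 mm long V-block (64 mm wide, 41 mm high).
- thin_bar: Another sample, not for the pile: aluminium cylinder 36 mm diameter, 60 mm long, in a V-block; origin at its centre, x along its length.
- square_bar: Another sample, not for the pile: square aluminium bar 44 x 44 x 60 mm, edge down in a V-block; origin at its centre, x along its length.
- magnet_stand: Green magnetic base 50 x 60 x 52 mm, fixed, with a post and dial up to 137 mm high; origin under its centre.
- caliper: Caliper lying flat, 200 mm long, 12 mm high; origin under its middle, x along it.
- ring_gauge: Steel ring 72 mm diameter, 22 mm high, lying flat; origin under its centre.
- oil_bottle: White bottle 54 mm diameter, 130 mm tall, standing; origin under its centre.
- loupe: Black eyeglass loupe, 40 mm diameter, 28 mm high, standing; origin under its centre.
- micrometer: Micrometer lying flat, about 170 mm long, 20 mm high; origin near the middle of its bow, on the plate.
Not all that is in view belongs to the job. Leave any purple look-alike of the billet2 alone.

How it is judged:
By the outcome, as a careful person would: the job done as asked, in the order asked, and still so for the second after the job is handed in, with the robot touching nothing.
It also fails if it takes over 72 s, if anything falls off the work surface, if the arm or the gripper's body presses on something with over 40 N, if the wrist force passes 120 N, or if a joint passes its speed limit or range.

## Working session

There is one attempt and no reset: what is moved stays moved. The work goes in short steps, Python scripts to look and compute and a tool call to move; the robot and the scene stay as the last step left them, time stands still between calls to the robot, and variables do not carry over. Pictures are saved under pics/ and viewed, at most 10 in all, crops included, and the job is handed in when it is done.

Besides the shell and the picture viewer there is one more tool, called after "Call:" in YAML: its name, and indented under it one key for each argument. apply_moves: Moves the arm, as the interface text tells. Its arguments: {"type":"object","properties":{"moves":{"type":"array","items":{"type":"array","items":{"type":"number"}}},"jaw":{"type":"number"},"grip_force":{"type":"number"}},"required":["moves"]}

```bash
mkdir -p pics
cat > h.py <<'E'
import numpy as np,cv2
from workcell import ctrl
def pts(p):
    K=p["intrinsics"];d=p["depth"];v,u=np.mgrid[:420,:560]
    X=np.stack([(u-K[0,2])/K[0,0]*d,-(v-K[1,2])/K[1,1]*d,-d],-1)
    T=p["world_from_camera"];return X@T[:3,:3].T+T[:3,3]
def save(p,n,crop=None,s=1):
    im=p["pixels"][:,:,::-1]
    if crop: im=im[crop[1]:crop[3],crop[0]:crop[2]]
    cv2.imwrite("pics/"+n,cv2.resize(im,None,fx=s,fy=s,interpolation=cv2.INTER_CUBIC))
E
python3 - <<'E'
from h import *
np.set_printoptions(precision=1,suppress=True)
for n in("top","side"):
    p=ctrl.camera(n);P=pts(p);save(p,n+"1.png",s=1.4)
    print(n,p["intrinsics"].tolist(),p["world_from_camera"][:3,3])
    for q in["cradle","keeper","keeper_stub","base0","billet0","billet1","billet2","thin_bar","square_bar","magnet_stand","oil_bottle"]:
        for r in ctrl.trace(p,q)[:5]:
            m=r["region"]&(p["depth"]>0);X=P[m]
            if len(X): print(q,round(r["confidence"],2),np.round(r["position"]),len(X),np.median(X,0),np.percentile(X,2,axis=0),np.percentile(X,98,axis=0))
print(ctrl.get_obs())
E
```

```text
top [[454.2609993062284, 0.0, 285.04579759391163], [0.0, 454.2609993062284, 206.5893602647331], [0.0, 0.0, 1.0]] [ 279.5  -75.6 1289.8]
cradle 0.66 [233. 150.] 501 [676.2  54.4  51.5] [656.2  29.2   7.8] [706.7  87.5 136.8]
keeper 0.71 [324. 188.] 402 [ 543.  -182.1  168.1] [ 462.3 -193.   142.2] [ 622.  -160.8  220.5]
keeper 0.71 [186. 239.] 304 [419.8 183.2  53.9] [391.4 164.5  33.8] [450.2 205.   61.4]
keeper_stub 0.65 [327. 187.] 449 [ 539.8 -182.3  168.2] [ 462.3 -205.7    8. ] [ 621.1 -160.8  220.5]
keeper_stub 0.65 [187. 240.] 286 [421.1 183.1  54.2] [392.6 165.9  39.5] [450.4 204.6  61.4]
base0 0.91 [273. 213.] 385 [499.9 -55.8  53. ] [472.6 -78.3  19.4] [532.7 -31.4  61. ]
base0 0.89 [262. 209.] 393 [508.5  -9.2  53.4] [479.5 -32.7  25.3] [538.4  15.8  61.3]
base0 0.59 [295. 212.] 398 [ 492.7 -106.1   53.4] [ 465.2 -130.7   20.4] [524.8 -81.9  60.8]
base0 0.42 [311. 221.] 1273 [ 482.6 -159.1   33.1] [ 453.5 -192.4    3.6] [610.1  31.3 214.2]
base0 0.27 [174. 138.] 372 [712.3 232.3  20.3] [678.  199.3   0.4] [746.  267.   26.5]
billet0 0.97 [349. 267.] 363 [ 358.9 -260.7   70
[... 4427 characters left out ...]
0.] 895 [580.4 167.2  57.4] [550.6 130.7  25.4] [619.7 192.6  74.5]
magnet_stand 0.78 [185. 267.] 1191 [676.1  66.7  49.3] [652.7 -13.3  -1.9] [734.2  92.2 131.6]
oil_bottle 0.84 [322. 157.] 524 [ 427.4 -422.5   68.8] [ 406.1 -444.4    5.5] [ 450.3 -413.   128.6]
{'time_s': 1.2, 'q': array([ 1. ,  0.2,  1.6,  0. ,  1.4, -0.2]), 'dq': array([-0.,  0., -0.,  0.,  0.,  0.]), 'joint_efforts': array([ -0. , -38.6, -32.2,   0.1,   0. ,   0. ]), 'eef_pos': array([193.8, 541.3, 214.6]), 'ee_rot': array([[-0.9,  0.3, -0. ],
       [ 0.3,  0.9,  0. ],
       [ 0. ,  0. , -1. ]]), 'ft_force': array([-0.3, -0.1,  0.1]), 'ft_torque': array([-0.,  0., -0.]), 'grasp_force': 0.0, 'width': 1.001504661489384}
```

View pics/top1.png

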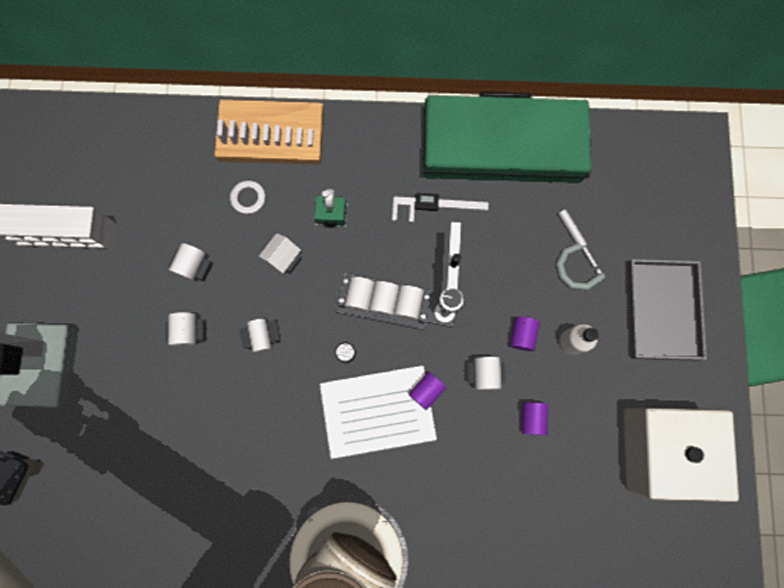

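View pics/side1.png

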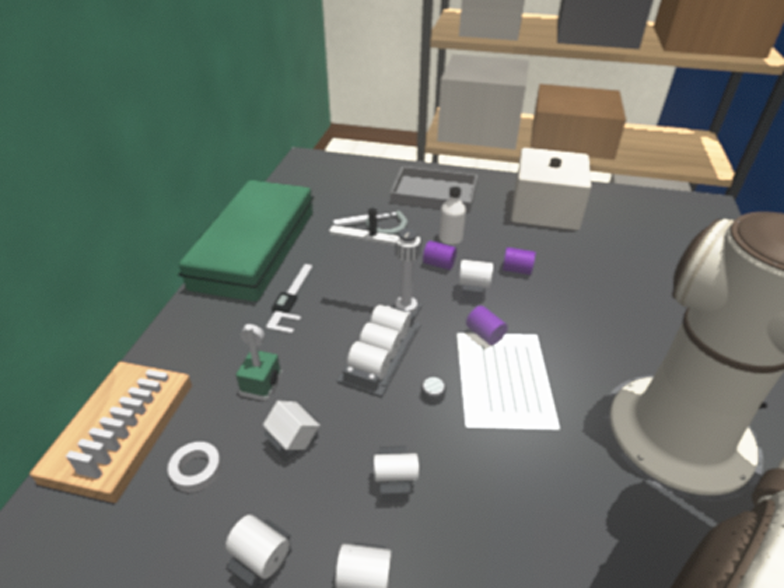

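Candidates in the top view (native pixels): white thick billets at (130,235), (135,185), (349,267). Not to take: thin bar (184,239), square bar (199,181) and the purple cylinders (307,280), (374,236), (383,298). Next I fit the poses from depth.

```bash
cat >> h.py <<'E'
from scipy.optimize import least_squares
def fitcyl(P,c,z0,R=25,zmin=53,th0=None,r=48):
    X=P.reshape(-1,3);X=X[(np.hypot(X[:,0]-c[0],X[:,1]-c[1])<r)&(X[:,2]>zmin)&(X[:,2]<z0+R+8)]
    def f(p):
        n=-(X[:,0]-p[0])*np.sin(p[2])+(X[:,1]-p[1])*np.cos(p[2])
        return np.hypot(n,X[:,2]-z0-p[3])-R
    best=None
    for t in ([th0] if th0 is not None else np.arange(0,np.pi,.4)):
        s=least_squares(f,[c[0],c[1],t,0],loss='soft_l1',f_scale=1.)
        if best is None or s.cost<best.cost: best=s
    p=best.x;k=np.abs(f(p))<3
    a=(X[k,0]-p[0])*np.cos(p[2])+(X[k,1]-p[1])*np.sin(p[2])
    lo,hi=np.percentile(a,[1,99]);m=(lo+hi)/2
    th=(p[2]+np.pi/2)%np.pi-np.pi/2
    return np.round([p[0]+m*np.cos(p[2]),p[1]+m*np.sin(p[2]),np.degrees(th),p[3],hi-lo,np.abs(f(p))[k].mean(),k.sum()],1)
B={"A":(428,328),"B":(558,335),"C":(358,-257)}
G=[(508,-7),(500,-56),(492,-105)]
E
python3 - <<'E'
from h import *
np.set_printoptions(suppress=True)
for n in("top","side"):
    p=ctrl.camera(n);P=pts(p)
    if n=="top": save(p,"crop.png",(100,160,370,290),2.9)
    for k,c in B.items(): print(n,k,fitcyl(P,c,49))
    for c in G: print(n,"base",fitcyl(P,c,33,zmin=42,th0=-.16,r=32))
    X=P.reshape(-1,3);s=X[(X[:,2]>208)&(X[:,2]<228)&(np.hypot(X[:,0]-540,X[:,1]+175)<60)];print("stub",len(s),s.mean(0))
    s=X[(X[:,2]>177)&(X[:,2]<192)&(np.hypot(X[:,0]-480,X[:,1]+179)<40)];print("cap",len(s),s.mean(0),s.min(0),s.max(0))
    s=X[(X[:,2]>163)&(X[:,2]<174)&(np.hypot(X[:,0]-580,X[:,1]+170)<60)];print("arm",len(s),s.mean(0),s.min(0),s.max(0))
E
```

```text
top A [427.9 335.4   6.   -0.1  59.    1.1 343. ]
top B [564.2 337.7 -20.1  -0.2  58.6   1.2 321. ]
top C [ 359.2 -262.8    2.5    0.1   58.7    1.2  365. ]
top base [509.3  -7.6 -10.2  -0.2  55.8   1.2 275. ]
top base [501.7 -56.7 -10.4  -0.3  55.2   1.2 273. ]
top base [ 494.5 -106.2  -12.1   -0.    54.9    1.2  263. ]
stub 36 [ 545.8577459  -182.51938438  218.5630332 ]
cap 144 [ 482.19805755 -179.77980756  183.85495146] [ 465.67317054 -196.7172703   178.31519781] [ 498.22468948 -164.42380216  188.72465584]
arm 233 [ 577.71559429 -183.5908547   167.67501532] [ 520.40908075 -195.23124762  163.01170051] [ 626.67862587 -172.97111269  173.72438247]
side A [ 424.4  335.9    5.6   -0.9   58.8    0.8 1066. ]
side B [ 559.9  338.9  -19.7   -1.    58.5    0.8 1003. ]
side C [ 356.9 -261.9    2.9   -1.1   58.     1.1  262. ]
side base [507.4  -7.3  -8.5  -1.3  58.3   1.  339. ]
side base [499.9 -56.7 -10.5  -1.2  57.7   1.1 307. ]
side base [ 493.4 -105.5  -10.1   -1.6   57.7    1.   276. ]
stub 42 [ 543.52707509 -178.28755773  214.8094525 ]
cap 106 [ 479.04864355 -175.96010457  182.30836042] [ 462.71165183 -194.63914877  177.12262283] [ 495.91502396 -162.12287334  185.59153256]
arm 191 [ 572.120996   -180.35539381  166.7217191 ] [ 521.56764435 -193.58256959  163.07363443] [ 622.78481273 -169.58513109  173.99248621]
```

View pics/crop.png

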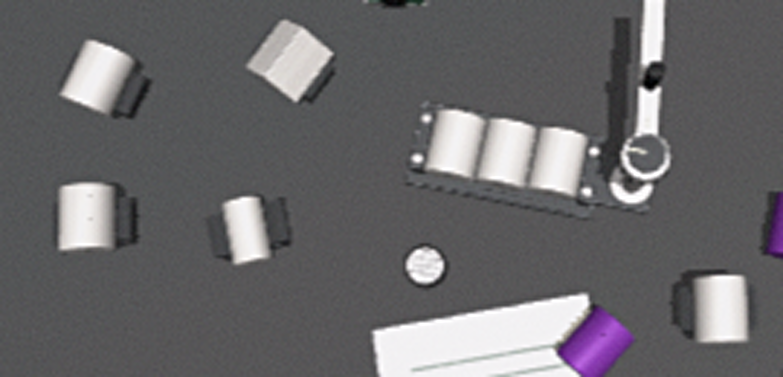

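The crop confirms the three white thick billets at crop pixels (85,215), (97,77) and (721,307). The purple one at (597,343), the square bar and the thin bar are excluded.

```bash
cat >> h.py <<'E'
from scipy.spatial.transform import Rotation as Ro
def plan(*targets):
    o=ctrl.get_obs();R=o["ee_rot"];p=o["eef_pos"]
    print("t",round(o["time_s"],2),"pos",np.round(p,1),"yaw",np.round(np.degrees(np.arctan2(R[1,1],R[0,1])),1),"F",np.round(o["ft_force"],1),"w",round(o["width"]*91.9,1),"g",round(o["grasp_force"],1))
    for x,y,z,a in targets:
        a=np.radians(a);T=np.array([[np.sin(a),np.cos(a),0],[-np.cos(a),np.sin(a),0],[0,0,-1]])
        if 1:
            d=R.T@(np.array([x,y,z])-p);r=Ro.from_matrix(R.T@T).as_rotvec(degrees=True)
            print(np.round(np.r_[d,r],1).tolist())
E
python3 - <<'E'
from h import *
plan((426,336,190,6))
E
```

```text
t 1.3 pos [193.8 541.3 214.6] yaw 70.3 F [ 0.8  0.3 -0.2] w 92.1 g 0.0Traceback (most recent call last):
  File "<stdin>", line 2, in <module>
  File "h.py", line 35, in plan
    d=R.T@(np.array([x,y,z])-p);r=Ro.from_matrix(R.T@T).as_rotvec(degrees=True)
                                  ~~~~~~~~~~~~~~^^^^^^^
  File "scipy/spatial/transform/_rotation.pyx", line 1143, in scipy.spatial.transform._rotation.Rotation.from_matrix
ValueError: Non-positive determinant (left-handed or null coordinate frame) in rotation matrix 0: [[-4.33671946e-01 -9.01070831e-01 -2.18112865e-05]
 [-9.01070831e-01  4.33671946e-01 -2.98559018e-05]
 [-3.63612254e-05 -6.70584706e-06  9.99999999e-01]].
```

```bash
sed -i 's/\[\[np.sin(a),np.cos(a),0\],\[-np.cos(a)/[[-np.sin(a),np.cos(a),0],[np.cos(a)/' h.py
python3 - <<'E'
from h import *
plan((426,336,190,6))
E
```

```text
t 1.3 pos [193.8 541.3 214.6] yaw 70.3 F [ 0.8  0.3 -0.2] w 92.1 g 0.0
[-287.8, -115.0, 24.6, 0.0, -0.0, 64.3]
```

Call:
apply_moves:
  moves:
    - [-288,-115,24.6,0,0,64.3]
    - [-288,-115,24.6,0,0,64.3]
    - [-288,-115,24.6,0,0,64.3]
    - [-288,-115,24.6,0,0,64.3]
    - [-288,-115,24.6,0,0,64.3]
    - [-288,-115,24.6,0,0,64.3]
    - [-288,-115,24.6,0,0,64.3]
    - [-288,-115,24.6,0,0,64.3]
    - [-288,-115,24.6,0,0,64.3]
    - [-288,-115,24.6,0,0,64.3]
    - [-288,-115,24.6,0,0,64.3]
  jaw: 91

```text
time_s: 2.4
eef_pos: [425.9, 336.3, 190.1]
ee_rot: [[-0.107, 0.994, 0.0], [0.994, 0.107, 0.0], [0.0, 0.0, -1.0]]
ft_force: [0.2, -0.0, -0.0]
width: 0.986
grasp_force: 0.0
```

Run:
```python
from h import *
np.set_printoptions(suppress=True)
p=ctrl.camera("wrist");P=pts(p);save(p,"w1.png")
print(p["world_from_camera"][:3,3].round(1))
for k in "AB": print(k,fitcyl(P,B[k],49))
plan((426,336,190,6))
```

```text
[416.6 418.1 359.7]
A [ 425.4  336.     6.    -0.5   58.3    0.5 2887. ]
B [ 560.8  338.8  -19.8   -0.7   58.7    0.5 2818. ]
t 2.45 pos [425.9 336.4 190.1] yaw 6.1 F [-0.6 -0.1 -0.1] w 90.9 g 0.0
[-0.4, 0.1, 0.1, 0.0, -0.0, 0.1]
```

View pics/w1.png

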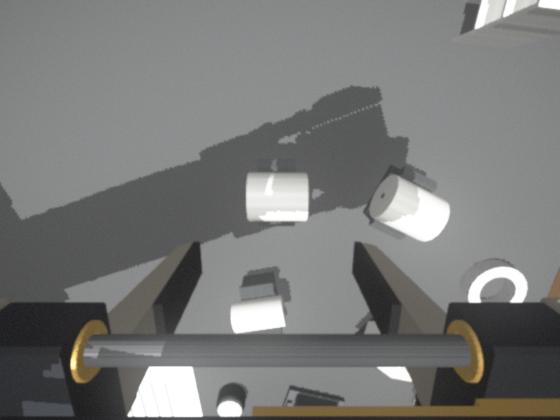

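The wrist view shows billet A at (278,196), centred and square between the fingers, which matches the fit.

Call:
apply_moves:
  moves:
    - [0,0,50,0,0,0]
    - [-0.4,-0.5,100,0,0,0]
    - [-0.4,-0.5,140,0,0,0]
    - [-0.4,-0.5,160,0,0,0]
    - [-0.4,-0.5,160,0,0,0]

```text
time_s: 2.95
eef_pos: [422.6, 334.4, 26.5]
ee_rot: [[-0.106, 0.994, -0.007], [0.994, 0.106, -0.003], [-0.003, -0.007, -1.0]]
ft_force: [-0.3, -0.8, -0.8]
width: 0.992
grasp_force: 0.0
```

Call:
apply_moves:
  moves:
    - [0,0,0,0,0,0]
    - [0,0,0,0,0,0]
    - [0,0,0,0,0,0]
    - [0,0,0,0,0,0]
    - [0,0,0,0,0,0]
  jaw: 50
  grip_force: 30

```text
time_s: 3.45
eef_pos: [426.5, 336.0, 31.2]
ee_rot: [[-0.105, 0.995, 0.002], [0.995, 0.105, 0.001], [0.001, 0.002, -1.0]]
ft_force: [-1.7, -0.1, 6.0]
width: 0.65
grasp_force: 30.0
```

Run:
```python
from h import *
plan((425,336,180,6),(475,0,180,-10.3),(490,-56,180,-10.3))
```

```text
t 3.45 pos [426.5 336.   31.2] yaw 6.0 F [-1.7 -0.1  6. ] w 59.8 g 30.0
[0.3, -1.2, -148.8, 0.1, -0.0, 0.0]
[-339.1, 13.4, -149.0, 0.1, -0.1, 16.3]
[-396.3, 22.4, -149.0, 0.1, -0.1, 16.3]
```

Call:
apply_moves:
  moves:
    - [0,0,-30,0,0,0]
    - [0,0,-80,0,0,0]
    - [-40,2,-130,0,0,2]
    - [-90,5,-160,0,0,5]
    - [-140,8,-185,0,0,8]
    - [-190,11,-210,0,0,11]
    - [-240,14,-230,0,0,14]
    - [-290,17,-250,0,0,16.3]
    - [-340,19,-259,0,0,16.3]
    - [-390,21,-259,0,0,16.3]
    - [-440,23,-259,0,0,16.3]
    - [-465,25,-259,0,0,16.3]

```text
time_s: 4.65
eef_pos: [496.3, -110.7, 288.2]
ee_rot: [[0.179, 0.984, -0.0], [0.984, -0.179, 0.0], [0.0, -0.0, -1.0]]
ft_force: [1.3, 0.9, -3.5]
width: 0.652
grasp_force: 30.0
```

Call:
apply_moves:
  moves:
    - [0,0,0,0,0,0]
    - [0,0,0,0,0,0]

```text
time_s: 4.85
eef_pos: [496.1, -109.4, 287.5]
ee_rot: [[0.181, 0.983, -0.002], [0.983, -0.181, 0.001], [0.001, -0.002, -1.0]]
ft_force: [-0.6, 0.5, -3.4]
width: 0.651
grasp_force: 30.0
```

```bash
cat >> h.py <<'E'
def stub(P):
    X=P.reshape(-1,3)
    s=X[(X[:,2]>212)&(X[:,2]<226)&(np.hypot(X[:,0]-510,X[:,1]+150)<80)];print("stub",len(s),s.mean(0),(s.min(0)+s.max(0))/2)
    s=X[(X[:,2]>179)&(X[:,2]<190)&(np.hypot(X[:,0]-479,X[:,1]+179)<35)];print("cap",len(s),s.mean(0),(s.min(0)+s.max(0))/2)
E
python3 - <<'E'
from h import *
np.set_printoptions(suppress=True,precision=1)
p=ctrl.camera("wrist");P=pts(p);save(p,"w2.png")
for c in G: print("base",fitcyl(P,c,33,zmin=42,th0=-.17,r=32))
stub(P)
plan()
E
```

```text
base [ 508.7   -6.8   -9.6   -0.8   57.8    0.6 1795. ]
base [ 501.   -56.1   -9.4   -0.8   56.9    0.5 1599. ]
base [ 493.9 -105.5   -9.6   -0.8   57.     0.5 1414. ]h.py:39: RuntimeWarning: Mean of empty slice.
  s=X[(X[:,2]>212)&(X[:,2]<226)&(np.hypot(X[:,0]-510,X[:,1]+150)<80)];print("stub",len(s),s.mean(0),(s.min(0)+s.max(0))/2)
  ret = um.true_divide(
Traceback (most recent call last):
  File "h.py", line 39, in stub
    s=X[(X[:,2]>212)&(X[:,2]<226)&(np.hypot(X[:,0]-510,X[:,1]+150)<80)];print("stub",len(s),s.mean(0),(s.min(0)+s.max(0))/2)
                                                                                                       ~~~~~^^^
ValueError: zero-size array to reduction operation minimum which has no identity
```

View pics/w2.png

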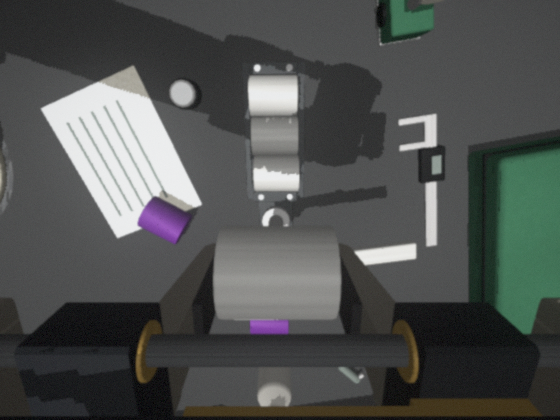

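The picture shows the held billet at (278,275) and the three base billets at (274,95), (275,135), (275,175). The row is well measured.

```bash
cat >> h.py <<'E'
C=np.array([501.2,-56.1]);YA=-9.2
_a=np.radians(YA);U=np.array([np.cos(_a),np.sin(_a)]);V=np.array([-np.sin(_a),np.cos(_a)])
def cr(x,y,z): return (*(C+x*U+y*V),z,YA)
E
python3 - <<'E'
from h import *
plan(cr(0,25,130),cr(0,25,62))
E
```

```text
t 4.9 pos [ 496.2 -108.3  287.6] yaw -10.3 F [-0.5  0.1 -3.5] w 60.2 g 30.0
[77.1, -4.6, 157.7, -0.1, -0.1, -1.1]
[77.1, -4.5, 225.7, -0.1, -0.1, -1.1]
```

Call:
apply_moves:
  moves:
    - [40,-2,10,0,0,-0.5]
    - [77,-4.6,40,0,0,-1.1]
    - [77,-4.6,85,0,0,-1.1]
    - [77,-4.6,130,0,0,-1.1]
    - [77,-4.6,165,0,0,-1.1]
    - [77,-4.6,190,0,0,-1.1]
    - [77,-4.6,200,0,0,-1.1]
    - [77,-4.6,200,0,0,-1.1]
    - [77,-4.6,200,0,0,-1.1]

```text
time_s: 5.8
eef_pos: [507.0, -31.9, 89.9]
ee_rot: [[0.159, 0.987, 0.002], [0.987, -0.159, -0.001], [-0.0, 0.002, -1.0]]
ft_force: [0.2, 0.2, -2.3]
width: 0.65
grasp_force: 30.0
```

Run:
```python
from h import *
plan(cr(0,25,62),cr(0,25,58.5))
```

```text
t 5.8 pos [507.  -31.9  89.9] yaw -9.1 F [ 0.2  0.2 -2.3] w 59.7 g 30.0
[0.2, -1.9, 27.9, 0.1, 0.0, 0.1]
[0.2, -1.9, 31.4, 0.1, 0.0, 0.1]
```

Call:
apply_moves:
  moves:
    - [0,-1.5,12,0,0,0]
    - [0,-1.5,20,0,0,0]
    - [0,-1.5,25,0,0,0]
    - [0,-1.5,27,0,0,0]
    - [0,-1.5,28,0,0,0]
    - [0,-1.5,28,0,0,0]
    - [0,-1.5,28,0,0,0]

```text
time_s: 6.5
eef_pos: [504.8, -32.1, 60.8]
ee_rot: [[0.16, 0.987, 0.001], [0.987, -0.16, -0.0], [-0.0, 0.001, -1.0]]
ft_force: [-0.2, 0.2, -3.2]
width: 0.651
grasp_force: 30.0
```

Call:
apply_moves:
  moves:
    - [0,0,1,0,0,0]
    - [0,0,2,0,0,0]
    - [0,0,2.5,0,0,0]
    - [0,0,2.5,0,0,0]

```text
time_s: 6.9
eef_pos: [504.7, -31.9, 58.4]
ee_rot: [[0.16, 0.987, 0.0], [0.987, -0.16, 0.0], [0.0, 0.0, -1.0]]
ft_force: [-1.0, 1.6, 2.2]
width: 0.652
grasp_force: 30.0
```

Call:
apply_moves:
  moves:
    - [0,0,0,0,0,0]
    - [0,0,0,0,0,0]
    - [0,0,0,0,0,0]
  jaw: 78

```text
time_s: 7.2
eef_pos: [504.8, -32.2, 58.2]
ee_rot: [[0.16, 0.987, 0.001], [0.987, -0.16, -0.0], [-0.0, 0.001, -1.0]]
ft_force: [-0.4, 0.1, 0.4]
width: 0.845
grasp_force: 0.0
```

Call:
apply_moves:
  moves:
    - [0,0,-15,0,0,0]
    - [0,0,-50,0,0,0]
    - [0,0,-100,0,0,0]
    - [0,0,-130,0,0,0]
    - [0,0,-130,0,0,0]
    - [0,0,-130,0,0,0]

```text
time_s: 7.8
eef_pos: [504.7, -32.2, 188.2]
ee_rot: [[0.16, 0.987, 0.001], [0.987, -0.16, -0.0], [-0.0, 0.001, -1.0]]
ft_force: [-0.1, 0.0, -0.5]
width: 0.852
grasp_force: 0.0
```

Run:
```python
from h import *
np.set_printoptions(suppress=True,precision=1)
p=ctrl.camera("wrist");P=pts(p)
print(fitcyl(P,cr(0,25,0)[:2],76.3,zmin=85,th0=-.16,r=45),cr(0,25,0))
plan((561,338.8,190,-19.8))
```

```text
[ 504.2  -31.2   -9.6   -0.9   58.4    0.5 3254. ] (np.float64(505.19702969229587), np.float64(-31.421593373175305), 0, -9.2)
t 7.85 pos [503.8 -31.9 186.8] yaw -9.2 F [-1.  -0.3  0.1] w 78.4 g 0.0
[375.0, -2.8, -3.1, -0.1, 0.0, 10.6]
```

Billet A is seated: its fit lies within 1 mm of the target. Next is billet B.

Call:
apply_moves:
  moves:
    - [50,0,-3,0,0,2]
    - [100,0,-3,0,0,4]
    - [150,0,-3,0,0,8]
    - [200,-1,-3,0,0,10.6]
    - [250,-2,-3,0,0,10.6]
    - [300,-2.8,-3,0,0,10.6]
    - [350,-2.8,-3,0,0,10.6]
    - [375,-2.8,-3,0,0,10.6]
    - [375,-2.8,-3,0,0,10.6]
    - [375,-2.8,-3,0,0,10.6]
    - [375,-2.8,-3,0,0,10.6]
  jaw: 91

```text
time_s: 8.95
eef_pos: [561.2, 337.1, 189.7]
ee_rot: [[0.34, 0.94, -0.002], [0.94, -0.34, -0.001], [-0.002, -0.002, -1.0]]
ft_force: [0.6, -0.5, 0.3]
width: 0.99
grasp_force: 0.0
```

Run:
```python
from h import *
np.set_printoptions(suppress=True,precision=1)
p=ctrl.camera("wrist");P=pts(p);f=fitcyl(P,B["B"],49)
print(f)
plan((f[0],f[1],31,f[2]))
```

```text
[ 561.7  338.6  -19.7   -0.5   58.7    0.5 2900. ]
t 9.0 pos [561.4 337.  190.1] yaw -19.9 F [ 0.2 -0.3 -0.2] w 91.1 g 0.0
[1.8, -0.1, 159.1, -0.1, 0.1, -0.2]
```

Call:
apply_moves:
  moves:
    - [1.5,0,50,0,0,0]
    - [1.5,0,100,0,0,0]
    - [1.5,0,140,0,0,0]
    - [1.5,0,159,0,0,0]
    - [1.5,0,159,0,0,0]
    - [1.5,0,159,0,0,0]
    - [1.5,0,159,0,0,0]

```text
time_s: 9.7
eef_pos: [564.0, 340.2, 34.6]
ee_rot: [[0.339, 0.941, 0.004], [0.941, -0.339, 0.001], [0.003, 0.003, -1.0]]
ft_force: [-0.3, -0.2, 0.0]
width: 0.991
grasp_force: 0.0
```

Call:
apply_moves:
  moves:
    - [0,0,0,0,0,0]
    - [0,0,0,0,0,0]
    - [0,0,0,0,0,0]
    - [0,0,0,0,0,0]
    - [0,0,0,0,0,0]
    - [0,0,0,0,0,0]
  jaw: 50
  grip_force: 30

```text
time_s: 10.3
eef_pos: [562.4, 340.1, 32.3]
ee_rot: [[0.339, 0.941, 0.0], [0.941, -0.339, 0.0], [0.0, 0.0, -1.0]]
ft_force: [-0.2, 0.2, 2.8]
width: 0.651
grasp_force: 30.0
```

Run:
```python
from h import *
plan(cr(0,-25,180))
```

```text
t 10.3 pos [562.4 340.1  32.3] yaw -19.8 F [-0.2  0.2  2.8] w 59.8 g 30.0
[-418.0, 81.3, -147.8, 0.0, -0.0, -10.6]
```

Call:
apply_moves:
  moves:
    - [0,0,-30,0,0,0]
    - [-10,0,-75,0,0,0]
    - [-50,8,-110,0,0,-2]
    - [-95,18,-130,0,0,-4]
    - [-143,28,-148,0,0,-6]
    - [-190,37,-148,0,0,-8]
    - [-238,46,-148,0,0,-10.6]
    - [-285,55,-148,0,0,-10.6]
    - [-333,65,-148,0,0,-10.6]
    - [-380,74,-148,0,0,-10.6]
    - [-416.5,81.3,-148,0,0,-10.6]
    - [-416.5,81.3,-148,0,0,-10.6]

```text
time_s: 11.5
eef_pos: [496.3, -83.2, 179.1]
ee_rot: [[0.165, 0.986, -0.002], [0.986, -0.165, -0.001], [-0.001, -0.001, -1.0]]
ft_force: [-0.3, 0.3, -4.1]
width: 0.655
grasp_force: 30.0
```

Call:
apply_moves:
  moves:
    - [0,0,25,0,0,0]
    - [0,0,60,0,0,0]
    - [0,0,85,0,0,0]
    - [0,0,95,0,0,0]
    - [0,0,95,0,0,0]
    - [0,0,95,0,0,0]
    - [0,0,95,0,0,0]

```text
time_s: 12.2
eef_pos: [498.9, -79.7, 86.7]
ee_rot: [[0.16, 0.987, 0.003], [0.987, -0.16, -0.001], [-0.001, 0.003, -1.0]]
ft_force: [-1.0, 1.2, -3.4]
width: 0.653
grasp_force: 30.0
```

Run:
```python
from h import *
plan(cr(0,-25,60))
```

```text
t 12.2 pos [498.9 -79.7  86.7] yaw -9.2 F [-1.   1.2 -3.4] w 60.0 g 30.0
[-1.3, -1.6, 26.7, 0.2, 0.0, 0.0]
```

Call:
apply_moves:
  moves:
    - [0,-1.8,12,0,0,0]
    - [0,-1.8,19,0,0,0]
    - [0,-1.8,23,0,0,0]
    - [0,-1.8,24,0,0,0]
    - [0,-1.8,24,0,0,0]
    - [0,-1.8,24,0,0,0]

```text
time_s: 12.8
eef_pos: [496.0, -79.2, 61.2]
ee_rot: [[0.16, 0.987, 0.0], [0.987, -0.16, -0.0], [-0.0, 0.0, -1.0]]
ft_force: [0.3, -0.4, -4.0]
width: 0.647
grasp_force: 30.0
```

Call:
apply_moves:
  moves:
    - [0,0,1,0,0,0]
    - [0,0,2,0,0,0]
    - [0,0,2.5,0,0,0]
    - [0,0,2.5,0,0,0]

```text
time_s: 13.2
eef_pos: [496.1, -79.1, 59.1]
ee_rot: [[0.16, 0.987, 0.0], [0.987, -0.16, -0.0], [0.0, 0.0, -1.0]]
ft_force: [-2.4, 0.6, 3.2]
width: 0.654
grasp_force: 30.0
```

Contact. Release, back off and check.

Call:
apply_moves:
  moves:
    - [0,0,0,0,0,0]
    - [0,0,0,0,0,0]
    - [0,0,0,0,0,0]
  jaw: 78

```text
time_s: 13.5
eef_pos: [496.1, -79.3, 58.6]
ee_rot: [[0.16, 0.987, 0.001], [0.987, -0.16, -0.0], [-0.0, 0.001, -1.0]]
ft_force: [-1.0, -0.0, 0.5]
width: 0.846
grasp_force: 0.0
```

Call:
apply_moves:
  moves:
    - [0,0,-15,0,0,0]
    - [0,0,-50,0,0,0]
    - [0,0,-100,0,0,0]
    - [0,0,-150,0,0,0]
    - [0,0,-170,0,0,0]
    - [0,0,-170,0,0,0]
    - [0,0,-170,0,0,0]

```text
time_s: 14.2
eef_pos: [495.5, -79.1, 227.6]
ee_rot: [[0.16, 0.987, -0.001], [0.987, -0.16, 0.0], [0.0, -0.001, -1.0]]
ft_force: [-0.7, 0.0, -0.5]
width: 0.848
grasp_force: 0.0
```

Run:
```python
from h import *
np.set_printoptions(suppress=True,precision=1)
p=ctrl.camera("wrist");P=pts(p);save(p,"w3.png")
for y in(25,-25): print(fitcyl(P,cr(0,y,0)[:2],76.3,zmin=85,th0=-.16,r=30),np.round(cr(0,y,0)[:2],1))
plan((358,-262,240,2.7))
p=ctrl.camera("top");stub(pts(p))
```

```text
[ 504.8  -31.3   -9.7   -0.9   55.8    0.5 2610. ] [505.2 -31.4]
[ 496.4  -80.6   -9.3   -0.9   55.4    0.5 2245. ] [497.2 -80.8]
t 14.25 pos [494.9 -78.7 226.5] yaw -9.2 F [-0.4  0.3  0. ] w 78.4 g 0.0
[-202.8, -105.9, -13.3, -0.2, -0.1, -11.9]
stub 35 [ 546.2 -182.6  219.4] [ 546.4 -182.6  217.8]
cap 142 [ 482.  -179.9  184. ] [ 482.2 -180.7  184.2]
```

View pics/w3.png

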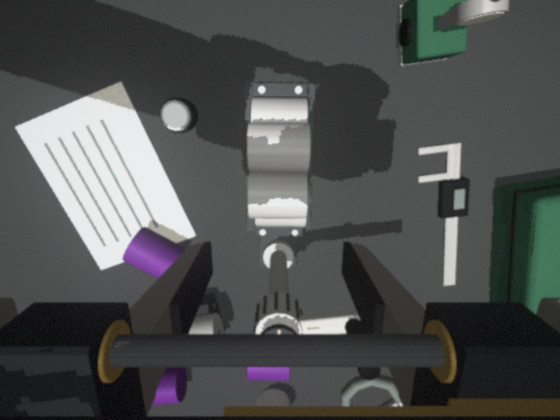

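The two second-layer billets show at (279,147) and (279,195), level and flush. Next is billet C.

Call:
apply_moves:
  moves:
    - [0,0,-15,0,0,0]
    - [-40,-20,-15,0,0,-3]
    - [-84,-42,-15,0,0,-6]
    - [-125,-65,-15,0,0,-9]
    - [-170,-88,-15,0,0,-11.9]
    - [-203,-106,-15,0,0,-11.9]
    - [-203,-106,20,0,0,-11.9]
    - [-203,-106,36,0,0,-11.9]
    - [-203,-106,36,0,0,-11.9]
    - [-203,-106,36,0,0,-11.9]
    - [-203,-106,36,0,0,-11.9]
  jaw: 91

```text
time_s: 15.4
eef_pos: [359.4, -263.0, 193.9]
ee_rot: [[-0.048, 0.999, 0.001], [0.999, 0.048, -0.002], [-0.002, 0.001, -1.0]]
ft_force: [0.0, -0.1, -0.1]
width: 0.988
grasp_force: 0.0
```

Run:
```python
from h import *
np.set_printoptions(suppress=True,precision=1)
p=ctrl.camera("wrist");P=pts(p);f=fitcyl(P,B["C"],49);save(p,"w4.png")
print(f);plan((f[0],f[1],31,f[2]))
```

```text
[ 357.6 -262.     3.1   -0.5   58.2    0.5 2821. ]
t 15.45 pos [ 359.5 -263.   193.9] yaw 2.7 F [-0.3 -0.8 -0. ] w 90.8 g 0.0
[1.4, -2.0, 162.9, 0.1, 0.1, -0.4]
```

View pics/w4.png

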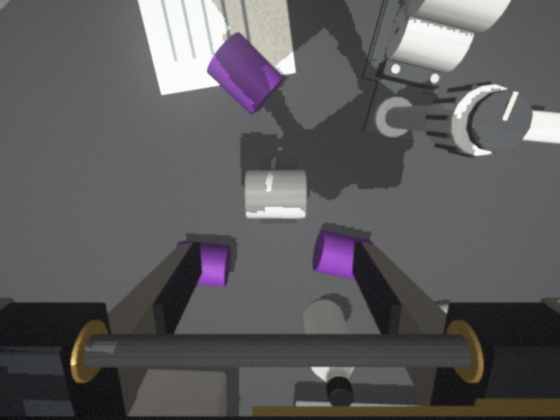

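The white billet is centred at (276,194). The purple ones at (205,263), (340,255) and (245,72) are clear of the fingers.

Call:
apply_moves:
  moves:
    - [1,-1.8,50,0,0,0]
    - [1,-1.8,100,0,0,0]
    - [1,-1.8,140,0,0,0]
    - [1,-1.8,163,0,0,-0.4]
    - [1,-1.8,163,0,0,-0.4]
    - [1,-1.8,163,0,0,-0.4]
    - [1,-1.8,163,0,0,-0.4]

```text
time_s: 16.15
eef_pos: [358.3, -263.3, 31.7]
ee_rot: [[-0.054, 0.999, 0.003], [0.999, 0.054, -0.003], [-0.004, 0.003, -1.0]]
ft_force: [0.0, -0.5, 0.1]
width: 0.99
grasp_force: 0.0
```

Call:
apply_moves:
  moves:
    - [0,0,0,0,0,0]
    - [0,0,0,0,0,0]
    - [0,0,0,0,0,0]
    - [0,0,0,0,0,0]
    - [0,0,0,0,0,0]
    - [0,0,0,0,0,0]
  jaw: 50
  grip_force: 30

```text
time_s: 16.75
eef_pos: [357.2, -261.8, 29.8]
ee_rot: [[-0.054, 0.999, 0.001], [0.999, 0.054, -0.0], [-0.0, 0.001, -1.0]]
ft_force: [0.2, 0.8, 2.8]
width: 0.655
grasp_force: 30.0
```

Run:
```python
from h import *
plan((358,-262,290,3),(400,-80,290,-9.2),cr(0,0,200))
```

```text
t 16.75 pos [ 357.2 -261.8   29.8] yaw 3.1 F [0.2 0.8 2.8] w 60.2 g 30.0
[-0.3, 0.9, -260.2, 0.0, 0.0, 0.1]
[179.2, 52.7, -260.2, 0.0, 0.0, 12.3]
[197.6, 155.0, -170.2, 0.0, 0.0, 12.3]
```

Call:
apply_moves:
  moves:
    - [0,0,-30,0,0,0]
    - [0,0,-80,0,0,0]
    - [0,0,-130,0,0,0]
    - [10,0,-175,0,0,0]
    - [45,5,-205,0,0,2]
    - [90,20,-220,0,0,5]
    - [135,40,-220,0,0,8]
    - [170,70,-220,0,0,12.3]
    - [190,110,-220,0,0,12.3]
    - [197.6,153.5,-205,0,0,12.3]
    - [197.6,153.5,-170,0,0,12.3]
    - [197.6,153.5,-140,0,0,12.3]

```text
time_s: 17.95
eef_pos: [499.2, -55.1, 166.7]
ee_rot: [[0.158, 0.987, -0.003], [0.987, -0.158, 0.001], [0.0, -0.003, -1.0]]
ft_force: [0.6, -0.8, -3.5]
width: 0.651
grasp_force: 30.0
```

Call:
apply_moves:
  moves:
    - [0,0,25,0,0,0]
    - [0,0,40,0,0,0]
    - [0,0,40,0,0,0]
    - [0,0,40,0,0,0]
    - [0,0,40,0,0,0]

```text
time_s: 18.45
eef_pos: [500.1, -56.3, 130.5]
ee_rot: [[0.16, 0.987, 0.002], [0.987, -0.16, -0.001], [-0.0, 0.002, -1.0]]
ft_force: [0.3, 0.4, -3.5]
width: 0.651
grasp_force: 30.0
```

Run:
```python
from h import *
plan(cr(-.7,0,103))
```

```text
t 18.45 pos [500.1 -56.3 130.5] yaw -9.2 F [ 0.3  0.4 -3.5] w 59.8 g 30.0
[0.4, 0.3, 27.5, 0.1, 0.0, 0.0]
```

Call:
apply_moves:
  moves:
    - [0,0,12,0,0,0]
    - [0,0,21,0,0,0]
    - [0,0,26,0,0,0]
    - [0,0,27,0,0,0]
    - [0,0,27,0,0,0]
    - [0,0,27,0,0,0]

```text
time_s: 19.05
eef_pos: [499.7, -56.1, 102.7]
ee_rot: [[0.16, 0.987, 0.001], [0.987, -0.16, -0.0], [-0.0, 0.001, -1.0]]
ft_force: [0.2, 0.1, -2.5]
width: 0.655
grasp_force: 30.0
```

Call:
apply_moves:
  moves:
    - [0,0,1,0,0,0]
    - [0,0,2,0,0,0]
    - [0,0,2.5,0,0,0]
    - [0,0,2.5,0,0,0]

```text
time_s: 19.45
eef_pos: [499.6, -56.0, 100.0]
ee_rot: [[0.16, 0.987, 0.0], [0.987, -0.16, -0.0], [-0.0, 0.0, -1.0]]
ft_force: [-0.4, 0.8, -2.8]
width: 0.654
grasp_force: 30.0
```

Not yet in contact, so lower slightly.

Call:
apply_moves:
  moves:
    - [0,0,0.7,0,0,0]
    - [0,0,1.2,0,0,0]
    - [0,0,1.2,0,0,0]

```text
time_s: 19.75
eef_pos: [499.8, -55.7, 99.4]
ee_rot: [[0.16, 0.987, 0.001], [0.987, -0.16, 0.0], [0.001, 0.001, -1.0]]
ft_force: [-1.4, 2.8, 4.0]
width: 0.652
grasp_force: 30.0
```

Call:
apply_moves:
  moves:
    - [0,0,0,0,0,0]
    - [0,0,0,0,0,0]
    - [0,0,0,0,0,0]
  jaw: 78

```text
time_s: 20.05
eef_pos: [499.5, -56.3, 98.7]
ee_rot: [[0.16, 0.987, 0.0], [0.987, -0.16, -0.0], [-0.0, 0.0, -1.0]]
ft_force: [0.3, -0.0, -0.3]
width: 0.848
grasp_force: 0.0
```

Call:
apply_moves:
  moves:
    - [0,0,-15,0,0,0]
    - [0,0,-50,0,0,0]
    - [0,0,-100,0,0,0]
    - [0,0,-150,0,0,0]
    - [0,0,-180,0,0,0]
    - [0,0,-180,0,0,0]
    - [0,0,-180,0,0,0]

```text
time_s: 20.75
eef_pos: [499.6, -56.2, 278.8]
ee_rot: [[0.16, 0.987, 0.001], [0.987, -0.16, -0.0], [-0.0, 0.001, -1.0]]
ft_force: [0.5, 0.3, 0.4]
width: 0.846
grasp_force: 0.0
```

Run:
```python
from h import *
np.set_printoptions(suppress=True,precision=1)
p=ctrl.camera("wrist");P=pts(p)
for y,z,m in((25,76.3,85),(-25,76.3,85),(0,119.6,128)): print(fitcyl(P,cr(0,y,0)[:2],z,zmin=m,th0=-.16,r=30),np.round(cr(0,y,0)[:2],1))
print(cr(0,-125,0))
for n in ("side","wrist"):
    try: stub(pts(ctrl.camera(n)))
    except Exception as e: print(n,"none")
plan()
```

```text
[ 505.1  -30.6   -9.7   -0.9   56.     0.5 1203. ] [505.2 -31.4]
[496.6 -80.8  -9.1  -1.2  53.5   0.4 391. ] [497.2 -80.8]
[ 500.6  -56.1   -9.6   -1.5   55.     0.5 2151. ] [501.2 -56.1]
(np.float64(481.21485153852063), np.float64(-179.4920331341235), 0, -9.2)
stub 32 [ 543.2 -178.   216.9] [ 543.9 -178.6  216.2]
cap 70 [ 478.8 -172.9  182.2] [ 479.5 -175.7  182.2]
wrist none
t 20.9 pos [498.4 -55.7 276.5] yaw -9.2 F [ 0.3 -0.3 -0.7] w 78.0 g 0.0h.py:39: RuntimeWarning: Mean of empty slice.
  s=X[(X[:,2]>212)&(X[:,2]<226)&(np.hypot(X[:,0]-510,X[:,1]+150)<80)];print("stub",len(s),s.mean(0),(s.min(0)+s.max(0))/2)
  ret = um.true_divide(
```

The pyramid sits within about 1 mm of its seats. Now the collar.

Run:
```python
from h import *
plan((545.5,-182,275,-92))
```

```text
t 20.9 pos [498.4 -55.7 276.5] yaw -9.2 F [ 0.3 -0.3 -0.7] w 78.0 g 0.0
[-117.1, 66.6, 1.2, -0.2, 0.1, 82.8]
```

Call:
apply_moves:
  moves:
    - [-40,20,0,0,0,8]
    - [-80,45,0,0,0,16]
    - [-117,66.6,0,0,0,24]
    - [-117,66.6,0,0,0,32]
    - [-117,66.6,0,0,0,40]
    - [-117,66.6,0,0,0,48]
    - [-117,66.6,0,0,0,56]
    - [-117,66.6,0,0,0,64]
    - [-117,66.6,0,0,0,72]
    - [-117,66.6,0,0,0,80]
    - [-117,66.6,0,0,0,82.8]
    - [-117,66.6,0,0,0,82.8]
  jaw: 60

```text
time_s: 22.1
eef_pos: [545.8, -181.8, 276.8]
ee_rot: [[0.999, -0.035, -0.003], [-0.035, -0.999, 0.002], [-0.003, -0.002, -1.0]]
ft_force: [0.1, -0.5, 0.0]
width: 0.652
grasp_force: 0.0
```

Run:
```python
from h import *
np.set_printoptions(suppress=True,precision=1)
p=ctrl.camera("wrist");save(p,"w5.png");P=pts(p);X=P.reshape(-1,3)
for lo,hi in((215,226),(163,172),(179,188)):
    s=X[(X[:,2]>lo)&(X[:,2]<hi)&(np.hypot(X[:,0]-530,X[:,1]+180)<110)]
    if len(s): print(lo,len(s),s.mean(0),s.min(0),s.max(0))
plan((545.5,-182,181,-92))
```

```text
215 317 [ 546.6 -182.3  219. ] [ 538.5 -189.6  215. ] [ 553.8 -174.7  221.6]
163 2504 [ 559.1 -182.9  167.6] [ 468.4 -201.3  163. ] [ 625.3 -157.4  171.7]
179 975 [ 485.3 -179.7  183.3] [ 464.7 -196.4  179. ] [ 553.7 -163.1  187.7]
t 22.15 pos [ 545.9 -181.9  277.1] yaw -91.9 F [ 1.1  0.3 -0.5] w 59.8 g 0.0
[-0.2, 0.3, 96.1, -0.1, 0.1, 0.1]
```

View pics/w5.png

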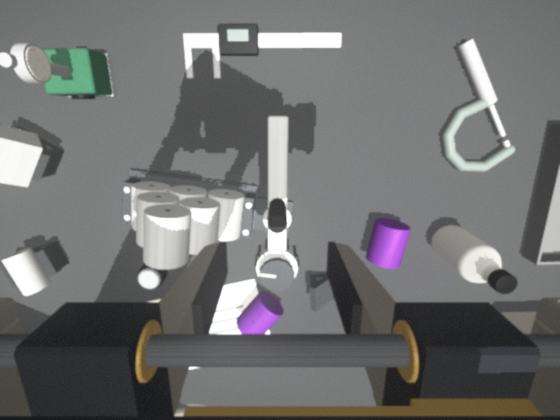

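The picture shows the stub at (278,212), centred between the fingers, with the arm pointing up the image and the pyramid complete at left (165–235, 210). Descend and take the stub.

Call:
apply_moves:
  moves:
    - [0,0,45,0,0,0]
    - [0,0,80,0,0,0]
    - [0,0,95,0,0,0]
    - [0,0,95,0,0,0]
    - [0,0,95,0,0,0]
    - [0,0,95,0,0,0]

```text
time_s: 22.75
eef_pos: [547.8, -182.9, 186.2]
ee_rot: [[0.999, -0.035, 0.004], [-0.035, -0.999, -0.002], [0.004, 0.002, -1.0]]
ft_force: [0.3, 0.1, -1.6]
width: 0.651
grasp_force: 0.0
```

Call:
apply_moves:
  moves:
    - [0,0,0,0,0,0]
    - [0,0,0,0,0,0]
    - [0,0,0,0,0,0]
    - [0,0,0,0,0,0]
    - [0,0,0,0,0,0]
    - [0,0,0,0,0,0]
  jaw: 10
  grip_force: 8

```text
time_s: 23.35
eef_pos: [546.5, -182.1, 183.7]
ee_rot: [[0.999, -0.035, -0.0], [-0.035, -0.999, 0.0], [-0.0, -0.0, -1.0]]
ft_force: [-0.1, -0.3, 0.5]
width: 0.171
grasp_force: 8.0
```

Run:
```python
from h import *
o=ctrl.get_obs();p=o["eef_pos"];post=np.array([481.2,-179.6])
r=p[:2]-post;print(np.hypot(*r),np.degrees(np.arctan2(r[1],r[0])))
t=[]
for a in list(np.linspace(-2.3,80.8,13)[1:]): t.append((*(post+65*np.array([np.cos(np.radians(a)),np.sin(np.radians(a))])),p[2],a-90))
plan(*t)
```

```text
65.35036210977461 -2.2009907921236813
t 23.35 pos [ 546.5 -182.1  183.7] yaw -92.0 F [-0.1 -0.3  0.5] w 15.8 g 8.0
[-0.8, -7.7, 0.0, -0.0, 0.0, -6.6]
[-2.2, -15.5, 0.0, -0.0, 0.0, -13.5]
[-4.5, -23.0, 0.0, -0.0, 0.0, -20.5]
[-7.6, -30.1, 0.0, -0.0, 0.0, -27.4]
[-11.7, -36.9, 0.0, -0.0, -0.0, -34.3]
[-16.5, -43.1, 0.0, -0.0, -0.0, -41.2]
[-22.0, -48.7, 0.0, -0.0, -0.0, -48.2]
[-28.2, -53.5, 0.0, -0.0, -0.0, -55.1]
[-34.9, -57.6, 0.0, -0.0, -0.0, -62.0]
[-42.0, -60.9, 0.0, -0.0, -0.0, -68.9]
[-49.5, -63.3, 0.0, -0.0, -0.0, -75.9]
[-57.2, -64.7, 0.0, -0.0, -0.0, -82.8]
```

Call:
apply_moves:
  moves:
    - [-0.8,-7.7,0,0,0,-6.6]
    - [-2.2,-15.5,0,0,0,-13.5]
    - [-4.5,-23,0,0,0,-20.5]
    - [-7.6,-30.1,0,0,0,-27.4]
    - [-11.7,-36.9,0,0,0,-34.3]
    - [-16.5,-43.1,0,0,0,-41.2]
    - [-22,-48.7,0,0,0,-48.2]
    - [-28.2,-53.5,0,0,0,-55.1]
    - [-34.9,-57.6,0,0,0,-62]
    - [-42,-60.9,0,0,0,-68.9]
    - [-49.5,-63.3,0,0,0,-75.9]
    - [-57.2,-64.7,0,0,0,-82.8]

```text
time_s: 24.55
eef_pos: [492.0, -114.4, 183.7]
ee_rot: [[0.155, 0.988, 0.002], [0.988, -0.155, 0.002], [0.002, 0.002, -1.0]]
ft_force: [2.9, 1.7, -0.8]
width: 0.172
grasp_force: 8.0
```

Call:
apply_moves:
  moves:
    - [0,0,0,0,0,0]
    - [0,0,0,0,0,0]
    - [0,0,0,0,0,0]
    - [0,0,0,0,0,0]

```text
time_s: 24.95
eef_pos: [491.7, -114.5, 183.7]
ee_rot: [[0.163, 0.987, -0.001], [0.987, -0.163, 0.002], [0.002, -0.001, -1.0]]
ft_force: [-1.9, 5.1, 2.0]
width: 0.171
grasp_force: 8.0
```

```bash
cat >> h.py <<'E'
def armdir(P):
    X=P.reshape(-1,3);post=np.array([481.2,-179.6])
    s=X[(X[:,2]>160)&(X[:,2]<174)]; d=s[:,:2]-post; r=np.hypot(*d.T); a=np.arctan2(d[:,1],d[:,0])
    for lo,hi in((80,143),(40,143)):
        k=(r>lo)&(r<hi)&(np.abs(a-np.radians(80.8))<.25); q=s[k,:2]
        if k.sum()>20:
            vx,vy,x0,y0=cv2.fitLine(q.astype(np.float32),cv2.DIST_HUBER,0,.01,.01).ravel()
            print("arm",k.sum(),"line deg",np.degrees(np.arctan(vy/vx))%180,"radial deg",np.degrees(np.median(a[k])),"mean",q.mean(0))
E
python3 - <<'E'
from h import *
np.set_printoptions(suppress=True,precision=1)
plan(cr(0,-60,183.7))
for n in("top","side"):
    p=ctrl.camera(n);P=pts(p);print(n);armdir(P)
E
```

```text
t 24.95 pos [ 491.7 -114.5  183.7] yaw -9.4 F [-1.9  5.1  2. ] w 15.7 g 8.0
[-0.8, 0.0, 0.0, -0.1, -0.1, -0.2]
top
arm 122 line deg 78.92828 radial deg 80.16242643477639 mean [502. -60.]
arm 122 line deg 78.92828 radial deg 80.16242643477639 mean [502. -60.]
side
arm 158 line deg 80.23912 radial deg 82.27388680812432 mean [496.5 -67.9]
arm 207 line deg 76.32107 radial deg 83.03222751082662 mean [494.3 -77.8]
```

Call:
apply_moves:
  moves:
    - [0,0,0,0,0,0]
    - [0,0,0,0,0,0]
    - [0,0,0,0,0,0]
  jaw: 50

```text
time_s: 25.35
eef_pos: [491.7, -116.0, 183.8]
ee_rot: [[0.161, 0.987, -0.0], [0.987, -0.161, -0.001], [-0.001, 0.0, -1.0]]
ft_force: [0.2, 0.9, -0.9]
width: 0.409
grasp_force: 0.0
```

Call:
apply_moves:
  moves:
    - [0,0,-20,0,0,0]
    - [0,0,-60,0,0,0]
    - [-30,0,-100,0,0,0]
    - [-60,0,-120,0,0,0]
    - [-60,0,-120,0,0,0]
    - [-60,0,-120,0,0,0]

```text
time_s: 25.95
eef_pos: [482.0, -175.2, 303.7]
ee_rot: [[0.162, 0.987, 0.0], [0.987, -0.162, -0.0], [-0.0, 0.0, -1.0]]
ft_force: [-1.2, -0.1, -0.2]
width: 0.546
grasp_force: 0.0
```

Run:
```python
from h import *
np.set_printoptions(suppress=True,precision=1)
plan()
for n in("wrist","top"):
    p=ctrl.camera(n);P=pts(p);save(p,n+"9.png",None if n=="wrist" else (200,150,360,270),1.4 if n=="wrist" else 5);print(n);armdir(P)
    if n=="wrist":
        for y,z,m in((25,76.3,85),(-25,76.3,85),(0,119.6,128)): print(fitcyl(P,cr(0,y,0)[:2],z,zmin=m,th0=-.16,r=30))
        for c in G: print(fitcyl(P,c,33,zmin=42,th0=-.17,r=32))
```

```text
t 25.95 pos [ 482.  -175.2  303.7] yaw -9.3 F [-1.2 -0.1 -0.2] w 50.2 g 0.0
wrist
arm 1451 line deg 79.980156 radial deg 81.0595548526973 mean [498.8 -68.7]
arm 1912 line deg 80.469154 radial deg 81.08145888506623 mean [496.7 -81.3]
[505.2 -30.7  -9.4  -0.7  55.1   0.5 752. ]
[496.7 -81.   -9.4  -1.4  56.1   0.5 577. ]
[ 500.5  -56.1   -9.4   -1.5   56.4    0.5 1627. ]
[509.1  -5.9  -9.4  -0.8  56.1   0.5 603. ]Traceback (most recent call last):
  File "<stdin>", line 8, in <module>
  File "h.py", line 23, in fitcyl
    lo,hi=np.percentile(a,[1,99]);m=(lo+hi)/2
          ~~~~~~~~~~~~~^^^^^^^^^^
    return _quantile_unchecked(
        a, q, axis, out, overwrite_input, method, keepdims, weights)
    return _ureduce(a,
                    func=_quantile_ureduce_func,
    ...<5 lines>...
                    overwrite_input=overwrite_input,
                    method=method)
    r = func(a, **kwargs)
    result = _quantile(arr,
                       quantiles=q,
    ...<2 lines>...
                       out=out,
                       weights=wgt)
    slices_having_nans = np.isnan(arr[-1, ...])
                                  ~~~^^^^^^^^^
IndexError: index -1 is out of bounds for axis 0 with size 0
```

View pics/wrist9.png

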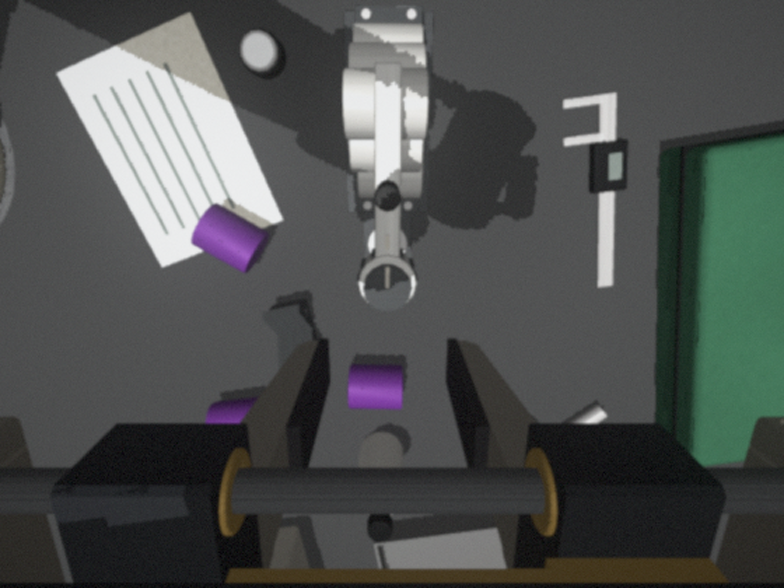

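The arm runs from (387,255) to (388,65), straight across over the top billet, and the cap's white line at (388,277) meets it. The pile is intact and the gripper is clear, so I hand in.

```bash
python3 -c "
from workcell import ctrl
print(ctrl.sign_off())"
```

```text
the job is handed in; nothing more can be done
None
```

The job is handed in at about 26 s: the three billets are stacked in order, each measured within about 1 mm of its seat, and the lock collar's arm is within about half a degree of its locked mark over the top billet.

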